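# Sift the marbles out of the filter media

## Robot

A 6-joint arm with a two-finger parallel gripper is mounted at the origin on the work surface. World frame = base frame: x ahead of the robot, y to its left, z up, the work surface at z = 0. Lengths are in m, angles in rad, forces in N, time in s.
With the tool pointing down it reaches from about 0.325 to 0.775 m from the base axis. Payload 9.3 kg.
Tool frame: the origin (TCP) lies at the very end of the fingers, on their centre line; the grasp point (between the pads) lies 19 mm behind it (grip_point_offset is the distance from the TCP to the grasp point, in m); z points along the fingers, y is the direction in which the jaws open and shut (so a half turn about z gives the same grasp; the last joint's range is limited). The gripper opens to 85 mm and grips with 20 to 120 N. Pads are 22 mm wide; open, the fingers measure 114 mm over their backs; the gripper's body (76 mm by 85 mm) begins 54 mm behind the grasp point. The pads swing forward as they close: fully open they stand 13 mm farther back than shut.
Start: joints at [-0.153, 0.259, 0.021, 1.334, 0, 1.418], TCP at [0.55, -0, 0.231] pointing down, gripper open.
Joint ranges: [-3.04, 3.04], [-0.91, 1.82], [-1.04, 1.36], [-1.92, 1.95], [-1.52, 1.45], [-3.14, 3.14]. Speed limits (rad/s): [2.22, 2.22, 2.79, 3.14, 3.14, 3.14].

## Interface

Orientations are given as a unit quaternion [x, y, z, w].
In Python, from rig import * gives the robot as it stands. Calls block until the motion is done:
- goto(position, orientation): joint-space move of the TCP to a pose.
- move_linear(position, attitude=None, v=0.15): straight line of the TCP; attitude=None keeps the orientation; v is the mean speed in m/s.
- move_joints(angles): joint-space move.
- open_jaws() and close_gripper(f_grip=None): open the fingers fully, or close them until they stop; f_grip is the grip in N (None keeps the last).
- sleep(seconds).
- ik(position, orientation): joint angles nearest the present ones, or None.
- sense(): the state.
- read_camera(name): name is "scene" or "side" or "wrist"; returns the picture (384x512x3 uint8, red, green, blue); there is no depth.
- calibration(name): a dict with "camera_matrix" (3x3 intrinsics, pixels), "rvec" (rotation vector, rad) and "tvec" (3), from world to camera coordinates, as OpenCV has them. Camera axes: x right, y down, z forward; pixel columns grow to the right and rows downward; lengths in m; the calibration is good to about 2 mm. The wrist camera is an equidistant fisheye: a pixel r from the principal point sees the ray r / f radians off the axis. A picture is of the moment at which its call begins: read the wrist's pose just before it. calibration takes no time and is no camera call; for the wrist camera it gives the pose at the moment of the call.
A pose or a line that the arm cannot do raises Unreachable and nothing moves.
- hand_in(): hands the job in, once; it reports no verdict.
The state is a dict: "t": time; "qpos": joint angles; "dq": joint speeds; "joint_torque": joint torques, N m; "eef_pos": TCP position; "eef_rot": TCP orientation; "force": force on the tool from outside, world axes, zero at the start; "wrist_torque": the same for the moment, N m; "finger_gap": opening from 0.0 (shut) to 1.0 (fully open).
Only numpy, scipy, OpenCV 4.12 (cv2) and the standard library are available. Lean on these libraries where they do the work, as an engineer would, in place of code of your own. Each camera call takes 0.05 s, during which the arm holds its last target. There are 200 camera calls.

## Task

Blue glass marbles got mixed up with the terracotta filter balls: take the sieve by its slanted handle, lift it clear of the grey tub, and, keeping it roughly level, shake it side to side over the tub until all four marbles have dropped through into the tub. Then set the sieve, with the three filter balls still in it, down flat with its whole frame on the black mat and let go; leave the other things on the board where they are.

Things in the scene. Friction and masses are not known exactly. Their poses are not given: they have to be found in the camera images.
- sieve: White plastic hand sieve, about 130 g empty, loose on the tub's rims. Origin: centre of its flat underside. 150 mm along its x, 151 along its y, walls 40 mm high, 4 thick. End walls at x = -58 and +58 mm; beyond them 5 mm thick flanges to x = -75 and +75 rest on the tub's long rims. Blue handle on the -x side, towards the robot.
- sieve_floor (a point): Centre of the sieve's floor, 7 mm above its underside. Three open slots 25 mm wide run along x, at y = -51, 0, +51 mm. Between them two 26 mm wide lands at y = -25.5, +25.5 are V-troughs (sides sloping 17 degrees) that hold the marbles in calm motion; brisk strokes along y (40 to 60 mm, each in about 0.2 s, over 3 m/s2) roll them over the crests into the slots.
- sieve_grip (a point): Where to grip the blue handle, on its axis, 111 mm from the sieve's origin along its -x, 76 mm above its underside. Bar 14 mm thick along the sieve's y (grip across this), 24 mm the other way. Loaded, the sieve weighs about 260 g, hanging some 100 mm away: grip firmly (60 N or more). Site axes are the sieve's.
- sieve_handle_end (a point): Upper end of the blue handle, 14 mm beyond the grip point. The handle leans 30 degrees from vertical, up and towards the robot: direction (-0.5, 0, 0.866) in the sieve's axes, 96 mm long. The pipe above stops an upright tool: lean the tool like the handle, fingers pointing down and away from the robot.
- tub: Grey open catch tub, fixed, 138 mm (its x) by 240 mm (its y), 70 mm high, walls and floor 5 mm. Origin: centre of its underside. The sieve starts on its two long rims, within 25 mm of its middle along y; with the lifted sieve moved up to 45 mm to either side of the middle along the tub's y all slots stay over the tub.
- mat: Black rubber mat, fixed, 220 x 220 x 4 mm, to the other side from the tub (either may be left or right). Origin: centre of its underside, its top is 4 mm higher.
- pipe_run (a point): Middle of the level run of a fixed rigid white water pipe, 16 mm thick, crossing over the work along world y, 212 mm above the board, about 25 mm beyond (+x) and 66 mm above the sieve's grip point at the start; its uprights stand 600 mm to either side. The sieve can be lifted 40 mm beneath it.
- marble0_center (a point): Centre of a blue glass marble, 20 mm across, 10.5 g; starts in one of the sieve's V-troughs. It can pass the 25 mm slots.
- marble1_center (a point): Centre of a blue glass marble, 20 mm across, 10.5 g; starts in one of the sieve's V-troughs. It can pass the 25 mm slots.
- marble2_center (a point): Centre of a blue glass marble, 20 mm across, 10.5 g; starts in one of the sieve's V-troughs. It can pass the 25 mm slots.
- marble3_center (a point): Centre of a blue glass marble, 20 mm across, 10.5 g; starts in one of the sieve's V-troughs. It can pass the 25 mm slots.
- media0_center (a point): Centre of a terracotta ceramic filter-media ball, 38 mm across, 30 g; starts seated in a slot of the sieve, too large to pass it.
- media1_center (a point): Centre of a terracotta ceramic filter-media ball, 38 mm across, 30 g; starts seated in a slot of the sieve, too large to pass it.
- media2_center (a point): Centre of a terracotta ceramic filter-media ball, 38 mm across, 30 g; starts seated in a slot of the sieve, too large to pass it.
- bottle: Closed white supplement bottle, 56 mm across, 110 mm high, loose on a round wooden turntable (180 mm across, 24 mm high); origin under its centre. Bystander.
- check_valve: Green plastic check valve lying on the board, 80 mm long (x), 22 mm thick; origin under its middle. Bystander.
- inflow: Glass inflow pipe fitting lying on the board, bent, about 150 x 80 mm, up to 28 mm high; origin on the board under its straight part. Bystander.
- spoon: Stainless measuring spoon lying between the robot and the work, 140 mm long, along its x; origin under its middle. Bystander.
- jar: Amber jar with a black cap, 52 mm across, 75 mm high; origin under its centre. Bystander.
There are look-alikes about, which are no part of the job. What is shaped like the part that bears media2_center but turquoise is not meant.

How it is judged:
By the outcome, as a careful person would: the job done as asked, in the order asked, and still so for the second after the job is handed in, with the robot touching nothing.
It also fails if it takes over 45 s, if anything falls off the work surface, if the arm or the gripper's body presses on something with over 40 N, if the wrist force passes 120 N, or if a joint passes its speed limit or range.

## Working session

There is one attempt and no reset: what is moved stays moved. The work goes in short steps, each a Python script; the robot and the scene stay as the last script left them, time stands still between calls to the robot, and variables do not carry over. Pictures are saved under pics/ and viewed, about 8 in all and at most 12, crops included, and the job is handed in when it is done.

```bash
mkdir -p pics; ls; python3 - <<'E'
from rig import *
import cv2,numpy as np
for n in ("scene","side"):
    cv2.imwrite(f"pics/{n}0.png",read_camera(n)[:,:,::-1])
    c=calibration(n); R=cv2.Rodrigues(np.array(c["rvec"]))[0]; print(n,c["camera_matrix"],-R.T@np.array(c["tvec"]).ravel(),R[2])
print(sense())
E
```

```text
pics
scene [[369.33894508   0.         258.09599362]
 [  0.         369.33894508 193.01642637]
 [  0.           0.           1.        ]] [1.18545593 0.3117424  0.86277607] [-0.58907304 -0.31247799 -0.7452184 ]
side [[359.51794303   0.         252.07949851]
 [  0.         359.51794303 194.00983334]
 [  0.           0.           1.        ]] [ 0.42897247 -0.64731607  0.83740249] [ 0.17033713  0.68059419 -0.7125846 ]
{'t': 0.1, 'qpos': array([-1.52590359e-01,  2.59134237e-01,  2.08238895e-02,  1.33370590e+00,
        4.44330872e-06,  1.41820656e+00]), 'dq': array([ 0.00042253, -0.00017714,  0.00115151, -0.00142531, -0.00056636,
       -0.00069321]), 'joint_torque': array([ 3.14176716e-03, -5.56694484e+01,  3.45071769e+01,  1.17344077e-02,
       -2.28166823e-04,  1.16645586e-05]), 'eef_pos': array([5.49740050e-01, 4.19133746e-05, 2.30722110e-01]), 'eef_rot': array([ 7.07106861e-01,  7.07106438e-01, -3.58947076e-04, -4.93168986e-04]), 'force': array([ 0.02948055,  0.65390977, -0.42180198]), 'wrist_torque': array([-0.02882861,  0.01658718,  0.01211446]), 'finger_gap': 1.003020511355646}
```

View pics/scene0.png

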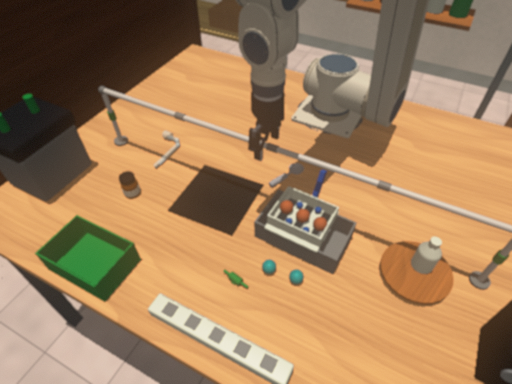

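View pics/side0.png

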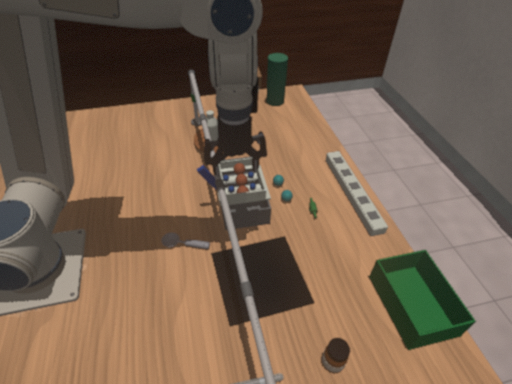

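Scene: tub and sieve at about (305,225), mat at (217,198), turquoise decoys at (270,268) and (296,277). The side view shows the blue handle at (209,176). Next I'll view enlarged crops and the wrist image.

```bash
python3 - <<'E'
from rig import *
import cv2,numpy as np
a=cv2.imread("pics/scene0.png")[160:270,245:365]; b=cv2.imread("pics/side0.png")[140:230,180:280]
w=read_camera("wrist")[:,:,::-1]; cv2.imwrite("pics/wrist0.png",w)
o=np.zeros((600,800,3),np.uint8)
A=cv2.resize(a,(400,367),interpolation=cv2.INTER_CUBIC);B=cv2.resize(b,(400,360),interpolation=cv2.INTER_CUBIC)
o[:367,:400]=A;o[:360,400:]=B; o[370:600,:307]=cv2.resize(w,(307,230),interpolation=cv2.INTER_AREA)
cv2.imwrite("pics/comp.png",o); c=calibration("wrist");print(c)
E
```

```text
{'camera_matrix': array([[297.31863964,   0.        , 251.09500289],
       [  0.        , 297.31863964, 186.0912683 ],
       [  0.        ,   0.        ,   1.        ]]), 'rvec': array([-2.81692432e+00, -1.34616092e-03, -1.31393987e-04]), 'tvec': array([-0.55014406, -0.0418851 ,  0.37935726])}
```

View pics/comp.png

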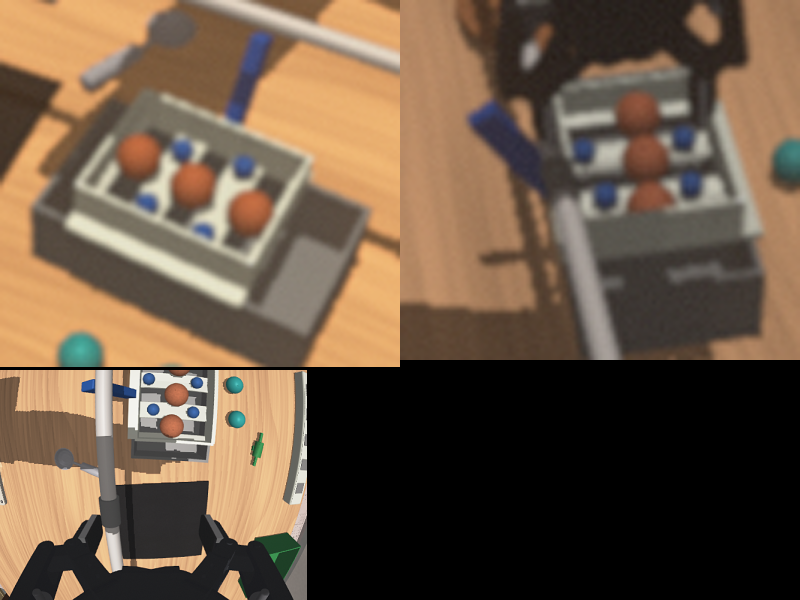

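Wrist view shows sieve, handle (full-res about (180,30)), mat and tub clearly. Now blob detection and triangulation.

```bash
cat > h.py <<'E'
import cv2,numpy as np
from scipy.optimize import least_squares
def cal(c): 
    return c["camera_matrix"],cv2.Rodrigues(np.array(c["rvec"]))[0],np.array(c["tvec"]).ravel()
def ray(c,uv,fish=False):
    K,R,t=cal(c); p=np.array([(uv[0]-K[0,2])/K[0,0],(uv[1]-K[1,2])/K[1,1]])
    if fish:
        r=np.hypot(*p); d=np.array([*(p/r*np.sin(r)),np.cos(r)])
    else: d=np.array([*p,1.]); d/=np.linalg.norm(d)
    return -R.T@t,R.T@d
def onplane(c,uv,z,fish=False):
    o,d=ray(c,uv,fish); return o+d*(z-o[2])/d[2]
def tri(rays):
    A=sum(np.eye(3)-np.outer(d,d) for o,d in rays); b=sum((np.eye(3)-np.outer(d,d))@o for o,d in rays)
    p=np.linalg.solve(A,b); return p,[round(1e3*np.linalg.norm(np.cross(p-o,d)),1) for o,d in rays]
def blobs(im,col,amin=8):
    h=cv2.cvtColor(im,cv2.COLOR_BGR2HSV)
    lo,hi={"blue":((105,110,40),(130,255,255)),"terra":((3,140,60),(11,255,255))}[col]
    m=cv2.inRange(h,lo,hi); n,l,s,c=cv2.connectedComponentsWithStats(m)
    return [(s[i,4],tuple(c[i].round(1)),(l==i)) for i in range(1,n) if s[i,4]>=amin]
def ends(mask):
    (c,(w,h),a)=cv2.minAreaRect(np.argwhere(mask)[:,::-1].astype(np.float32)); b=cv2.boxPoints((c,(w,h),a))
    i=(0,1,2,3) if np.linalg.norm(b[0]-b[1])<np.linalg.norm(b[1]-b[2]) else (1,2,3,0)
    return (b[i[0]]+b[i[1]])/2,(b[i[2]]+b[i[3]])/2
E
python3 - <<'E'
from rig import *
from h import *
for n in("scene","side","wrist"):
    im=cv2.imread(f"pics/{n}0.png")
    for col in("blue","terra"):
        for a,c,m in blobs(im,col):
            x,y=c
            print(n,col,a,c,[e.round(1) for e in ends(m)] if col=="blue" and a>60 else "")
w=cv2.imread("pics/wrist0.png")[0:190,110:376]
cv2.imwrite("pics/wc.png",cv2.resize(w,None,fx=3,fy=3,interpolation=cv2.INTER_CUBIC))
E
```

```text
scene blue 28 (np.float64(321.2), np.float64(175.2)) 
scene blue 8 (np.float64(315.1), np.float64(193.1)) 
scene blue 9 (np.float64(299.1), np.float64(204.3)) 
scene blue 10 (np.float64(317.8), np.float64(209.0)) 
scene blue 9 (np.float64(288.7), np.float64(220.1)) 
scene terra 114 (np.float64(286.2), np.float64(206.1)) 
scene terra 111 (np.float64(302.5), np.float64(214.9)) 
scene terra 110 (np.float64(319.8), np.float64(223.2)) 
side blue 8 (np.float64(250.1), np.float64(173.9)) 
side blue 8 (np.float64(225.1), np.float64(176.9)) 
side blue 10 (np.float64(252.1), np.float64(185.2)) 
side blue 10 (np.float64(231.0), np.float64(187.8)) 
side terra 46 (np.float64(238.8), np.float64(167.1)) 
side terra 52 (np.float64(240.9), np.float64(177.9)) 
side terra 31 (np.float64(242.0), np.float64(188.5)) 
wrist blue 295 (np.float64(247.9), np.float64(14.3)) [array([257.,  14.], dtype=float32), array([239.,  14.], dtype=float32)]
wrist blue 284 (np.float64(328.1), np.float64(21.0)) [array([334.5,  14.5], dtype=float32), array([321.5,  27.5], dtype=float32)]
wrist blue 432 (np.float64(147.6), np.float64(27.1)) [array([147.,  15.], dtype=float32), array([147.,  38.], dtype=float32)]
wrist blue 719 (np.float64(205.8), np.float64(36.2)) [array([186.1,  32.5], dtype=float32), array([226.7,  40.6], dtype=float32)]
wrist blue 303 (np.float64(255.1), np.float64(65.5)) [array([264. ,  65.5], dtype=float32), array([245. ,  65.5], dtype=float32)]
wrist blue 287 (np.float64(321.9), np.float64(70.3)) [array([331.,  70.], dtype=float32), array([313.,  70.], dtype=float32)]
wrist terra 230 (np.float64(299.2), np.float64(3.6)) 
wrist terra 1164 (np.float64(294.0), np.float64(40.8)) 
wrist terra 1158 (np.float64(286.1), np.float64(92.9))
```

View pics/wc.png

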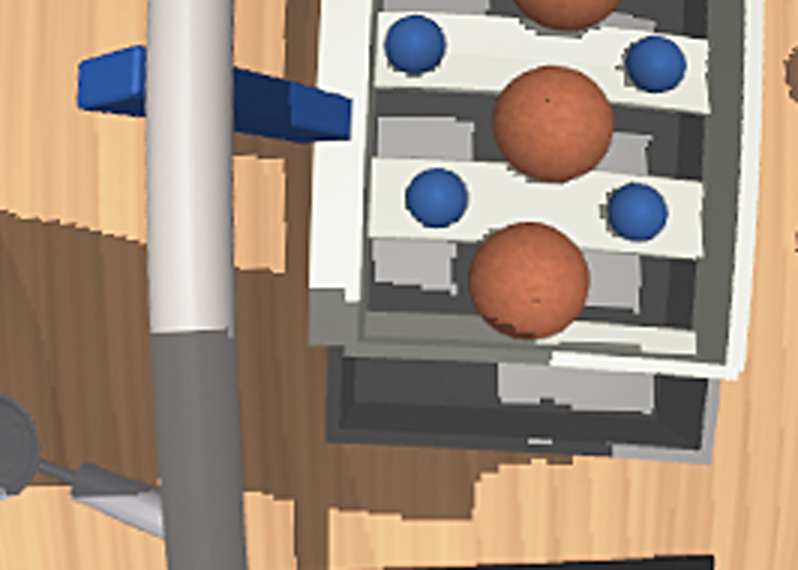

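The wrist crop shows the sieve slightly rotated, and the handle crosses under the pipe (end at crop (85,85)). I'll shift the arm +y and higher for a centred look, then triangulate with both wrist views.

```bash
python3 - <<'E'
from rig import *
from h import *
import pickle
C={n:calibration(n) for n in("scene","side","wrist")}; C["w0"]=C.pop("wrist")
q=sense()["eef_rot"]
move_linear([0.55,0.05,0.30],v=0.2)
sleep(.2)
C["w1"]=calibration("wrist"); w=read_camera("wrist")[:,:,::-1]; cv2.imwrite("pics/wrist1.png",w)
pickle.dump(C,open("C.pkl","wb"))
K,R,t=cal(C["w1"]);print(-R.T@t,R[2])
for col in("blue","terra"):
    for a,c,m in blobs(w,col,40): print(col,a,c)
print(sense()["t"])
cv2.imwrite("pics/w1c.png",cv2.resize(w[0:230,110:390],None,fx=2.6,fy=2.6,interpolation=cv2.INTER_CUBIC))
E
```

```text
[0.55019043 0.13120821 0.44084861] [-0.00097973 -0.31912553 -0.94771195]
blue 195 (np.float64(248.7), np.float64(68.6))
blue 192 (np.float64(313.9), np.float64(72.6))
blue 320 (np.float64(173.8), np.float64(88.7))
blue 292 (np.float64(218.9), np.float64(88.7))
blue 192 (np.float64(254.7), np.float64(110.9))
blue 184 (np.float64(308.0), np.float64(113.9))
terra 756 (np.float64(289.7), np.float64(48.9))
terra 744 (np.float64(285.6), np.float64(91.4))
terra 356 (np.float64(284.3), np.float64(131.0))
terra 45 (np.float64(271.6), np.float64(143.3))
0.975
```

View pics/w1c.png

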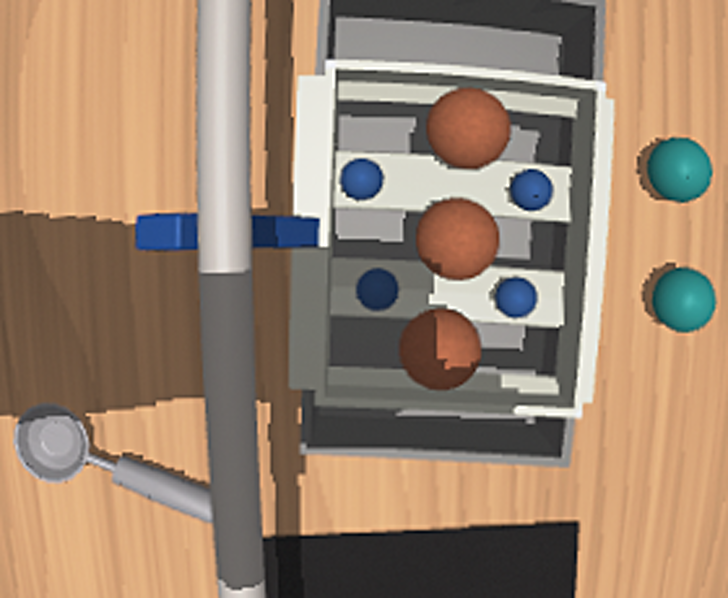

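Handle axis runs at crop rows 230–232, cols 137–318. Sieve top corners are at (327,62), (607,84) and (582,416); flange edges x≈300→290 and 613→592. Computing the pose.

```bash
python3 - <<'E'
from h import *
import pickle
C=pickle.load(open("C.pkl","rb")); np.set_printoptions(precision=4,suppress=True)
P=lambda x,y,z:onplane(C["w1"],(x/2.6+110,y/2.6),z,True)
def yaw(a,b): d=a-b; return np.degrees(np.arctan2(-d[0],d[1]))
TL,TR,BR=P(327,62,.11),P(607,84,.11),P(582,416,.11)
print("top",TL,TR,BR,"c",(TL+BR)/2, "len",np.linalg.norm(TL-TR),np.linalg.norm(TR-BR),"yaw",yaw(TR,BR),np.degrees(np.arctan2(*(TR-TL)[1::-1])))
f=[P(613,97,.075),P(592,403,.075)];n=[P(299,77,.075),P(290,388,.075)]
print("far",f,yaw(*f),"near",n,yaw(*n),"mid",(sum(f)+sum(n))/4)
r=lambda n,uv:ray(C[n],uv,n[0]=="w")
for k,u in {"media+":((319.8,223.2),(238.8,167.1),None,(289.7,48.9)),"media0":((302.5,214.9),(240.9,177.9),(294,40.8),(285.6,91.4)),"media-":((286.2,206.1),None,(286.1,92.9),(280,133)),
 "m a":((315.1,193.1),(225.1,176.9),(247.9,14.3),(248.7,68.6)),"m b":((317.8,209),(250.1,173.9),(328.1,21),(313.9,72.6)),"m c":((299.1,204.3),(231,187.8),(255.1,65.5),(254.7,110.9)),"m d":(None,(252.1,185.2),(321.9,70.3),(308,113.9))}.items():
    print(k,*tri([r(n,x) for n,x in zip(("scene","side","w0","w1"),u) if x is not None]))
# handle: end centre & axis plane from w0,w1,side
for n,u in {"w1end":(137,230)}.items():
    for z in(.146,.158): print(n,z,P(*u,z))
print("foot",P(318,232,.075+.01))
# pipe
for y in (30,250): print("pipe",P(224,y,.212))
# mat
for nm in("w0","scene"):
    im=cv2.imread("pics/wrist0.png" if nm=="w0" else "pics/scene0.png"); g=im.max(2)
    m=(g<48).astype(np.uint8)
    if nm=="w0": m[:130]=0;m[330:]=0;m[:,:190]=0;m[:,352:]=0
    else: m[:150]=0;m[235:]=0;m[:,:160]=0;m[:,275:]=0
    k,_=cv2.findContours(m,0,2); k=max(k,key=cv2.contourArea); k=cv2.approxPolyDP(k,5,True)[:,0]
    print(nm,[(tuple(q),onplane(C[nm],q.astype(float),.004,nm=="w0")[:2]) for q in k])
E
```

```text
top [0.5332 0.2057 0.11  ] [0.6531 0.2013 0.11  ] [0.6469 0.0521 0.11  ] c [0.59   0.1289 0.11  ] len 0.11999692703856725 0.14928552182172444 yaw -2.3884515257162966 -2.088568635990481
far [array([0.667 , 0.2024, 0.075 ]), array([0.6619, 0.0505, 0.075 ])] -1.9361508996878143 near [array([0.5184, 0.2064, 0.075 ]), array([0.5127, 0.0569, 0.075 ])] -2.2063992831964154 mid [0.59   0.1291 0.075 ]
media+ [0.5946 0.1812 0.0955] [np.float64(2.9), np.float64(3.2), np.float64(1.8)]
media0 [0.59   0.1302 0.0959] [np.float64(3.1), np.float64(3.5), np.float64(1.7), np.float64(0.9)]
media- [0.5834 0.0792 0.0923] [np.float64(0.8), np.float64(0.7), np.float64(1.0)]
m a [0.5427 0.1436 0.12  ] [np.float64(12.3), np.float64(13.1), np.float64(5.9), np.float64(11.2)]
m b [0.6093 0.1486 0.1229] [np.float64(30.1), np.float64(22.9), np.float64(7.2), np.float64(7.4)]
m c [0.5543 0.1058 0.0871] [np.float64(2.4), np.float64(2.4), np.float64(0.9), np.float64(0.2)]
m d [0.617  0.1029 0.0894] [np.float64(0.5), np.float64(0.6), np.float64(0.6)]
w1end 0.146 [0.4613 0.1351 0.146 ]
w1end 0.158 [0.4649 0.135  0.158 ]
foot [0.5277 0.1317 0.085 ]
pipe [0.5082 0.1942 0.212 ]
pipe [0.5078 0.1269 0.212 ]
w0 [((np.int32(347), np.int32(185)), array([ 0.6801, -0.0406])), ((np.int32(193), np.int32(192)), array([ 0.4726, -0.0507])), ((np.int32(205), np.int32(313)), array([ 0.4737, -0.2652])), ((np.int32(335), np.int32(307)), array([ 0.6912, -0.2562])), ((np.int32(338), np.int32(291)), array([ 0.6908, -0.221 ])), ((np.int32(345), np.int32(310)), array([ 0.7107, -0.2653])), ((np.int32(329), np.int32(329)), array([ 0.6889, -0.3103])), ((np.int32(351), np.int32(329)), array([ 0.7319, -0.316 ])), ((np.int32(351), np.int32(262)), array([ 0.7034, -0.1649])), ((np.int32(340), np.int32(242)), array([ 0.6803, -0.1285]))]Traceback (most recent call last):
  File "<stdin>", line 26, in <module>
ValueError: max() iterable argument is empty
```

```bash
cat >> h.py <<'E'
from scipy.spatial.transform import Rotation as Ro
def tool(yawdeg,s=1):
    z=np.array([.5,0,-.8660254]); y=np.array([0,s,0.]); x=np.cross(y,z)
    return (Ro.from_euler('z',yawdeg,degrees=True)*Ro.from_matrix(np.c_[x,y,z])).as_quat()
def tcp(o,yawdeg):  # TCP for a sieve origin
    return np.array(o)+Ro.from_euler('z',yawdeg,degrees=True).apply(np.array([-.111,0,.076])+.019*np.array([.5,0,-.866]))
E
python3 - <<'E'
from rig import *
from h import *
import pickle
C=pickle.load(open("C.pkl","rb")); np.set_printoptions(precision=4,suppress=True)
for nm,q in {"side":[(213,250),(282,240),(310,303),(227,318)],"scene":[(205,168),(262,186),(236,230),(171,206)]}.items():
    p=np.array([onplane(C[nm],x,.004)[:2] for x in q]); print("mat",nm,p.tolist(),p.mean(0))
w=lambda x,y:onplane(C["w1"],(x/2.6+110,y/2.6),.07,True)[:2]
print("tub -y end",w(303,451),w(569,466),"+y",onplane(C["scene"],(356,223),.07)[:2],onplane(C["scene"],(255,222),.07)[:2],"sides",w(320,10),w(602,10))
for s in(1,-1):
    for o,yw in [((.59,.129,.07),-2.1),((.59,.129,.105),-2.1),((.59,.07,.105),-2.1),((.59,.19,.105),-2.1),((.575,-.15,.05),0),((.575,-.15,.004),0)]:
        print(s,o,ik(tcp(o,yw),tool(yw,s)))
    o=tcp((.59,.129,.07),-2.1); print("pre",ik(o-.13*np.array([.5,-.018,-.866]),tool(-2.1,s)))
E
```

```text
mat side [[0.46897360003833505, -0.04152817192139158], [0.6686452870012313, -0.05237376837492935], [0.6796382383600159, -0.25731584328319784], [0.4697627039906703, -0.24801014386089631]] [ 0.5718 -0.1498]
mat scene [[0.48921661878263134, -0.256796232142523], [0.47444054151448245, -0.05123913971770544], [0.6616989339173117, -0.038473026747738004], [0.6750322371102668, -0.257897196639582]] [ 0.5751 -0.1511]
tub -y end [0.5178 0.0237] [0.6537 0.0161] +y [0.5332 0.2624] [0.6553 0.0206] sides [0.5277 0.2414] [0.6636 0.2485]
1 (0.59, 0.129, 0.07) [ 0.1555 -0.021  -0.7357  0.3406 -0.0956  0.1669]
1 (0.59, 0.129, 0.105) [ 0.1555 -0.062  -0.6684  0.4488 -0.0956  0.1669]
1 (0.59, 0.07, 0.105) [-0.0131 -0.0958 -0.6988  0.4443 -0.0118  0.0204]
1 (0.59, 0.19, 0.105) [ 0.3149 -0.0116 -0.6184  0.4673 -0.1731  0.3076]
1 (0.575, -0.15, 0.05) [-0.6661 -0.0018 -0.7672  0.3792  0.3141 -0.5976]
1 (0.575, -0.15, 0.004) [-0.6661  0.0719 -0.8487  0.2241  0.3141 -0.5976]
pre [ 0.1972 -0.2344 -0.5876  0.7058 -0.1161  0.2034]
-1 (0.59, 0.129, 0.07) [ 0.1555 -0.021  -0.7357  0.3406 -0.0956 -2.9747]
-1 (0.59, 0.129, 0.105) [ 0.1555 -0.062  -0.6684  0.4488 -0.0956 -2.9747]
-1 (0.59, 0.07, 0.105) [-0.0131 -0.0958 -0.6988  0.4443 -0.0118 -3.1212]
-1 (0.59, 0.19, 0.105) [ 0.3149 -0.0116 -0.6184  0.4673 -0.1731 -2.834 ]
-1 (0.575, -0.15, 0.05) [-0.6661 -0.0018 -0.7672  0.3792  0.3141  2.544 ]
-1 (0.575, -0.15, 0.004) [-0.6661  0.0719 -0.8487  0.2241  0.3141  2.544 ]
pre [ 0.1972 -0.2344 -0.5876  0.7058 -0.1161 -2.9382]
```

```bash
python3 - <<'E'
from rig import *
from h import *
yw=-2.1; q=tool(yw); T=tcp((.59,.129,.07),yw)+[0,.0005,0]
a=Ro.from_quat(q).apply([0,0,1])
goto([.42,.136,.36],q)
goto(T-.11*a,q)
move_linear(T-.04*a,v=.15)
cv2.imwrite("pics/pre.png",cv2.resize(np.hstack([read_camera("scene")[130:280,230:380,::-1],read_camera("side")[110:260,150:300,::-1]]),(800,400),interpolation=cv2.INTER_CUBIC))
s=sense();print(s["t"],s["eef_pos"],s["force"])
move_linear(T,v=.1)
s=sense();print(s["t"],s["eef_pos"],T,s["force"])
E
```

```text
3.475 [0.46910211 0.1341449  0.16578328] [-0.29893885  0.01652901  0.20608056]
4.025 [0.48852135 0.13326108 0.12989521] [0.48856817 0.13321934 0.129546  ] [0.65326212 0.61715904 0.07478383]
```

View pics/pre.png

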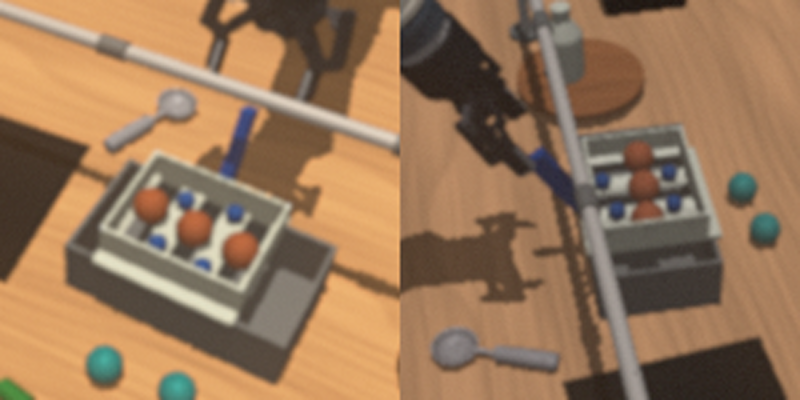

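The open fingers straddle the handle below the pipe with clear gaps. Now grip, lift and look.

```bash
python3 - <<'E'
from rig import *
from h import *
close_gripper(100); sleep(.2)
s=sense();print(s["t"],s["finger_gap"],s["force"],s["wrist_torque"],s["eef_pos"])
p=s["eef_pos"]
p=p+[0,0,.034]; move_linear(p,v=.06)
p=p+[0,.011,0]; move_linear(p,v=.06); sleep(.2)
s=sense();print(s["t"],s["finger_gap"],s["force"],s["wrist_torque"],s["eef_pos"])
np.save("p.npy",p)
cv2.imwrite("pics/lift.png",np.hstack([cv2.resize(read_camera(n)[r:r+130,c:c+130,::-1],(400,400),interpolation=cv2.INTER_CUBIC) for n,r,c in(("scene",140,240),("side",110,170))]))
cv2.imwrite("pics/wl.png",read_camera("wrist")[:,:,::-1])
E
```

```text
4.8833 0.15448041670961551 [-4.52473236  0.02663801  6.20148959] [-0.03924822  0.58210457 -0.05813316] [0.48864275 0.13329169 0.12992397]
6.1417 0.1488743413485703 [-0.05068813 -0.23114458 -3.20178089] [ 0.05745993  0.99318966 -0.03469033] [0.48861261 0.14425525 0.16384416]
```

View pics/lift.png

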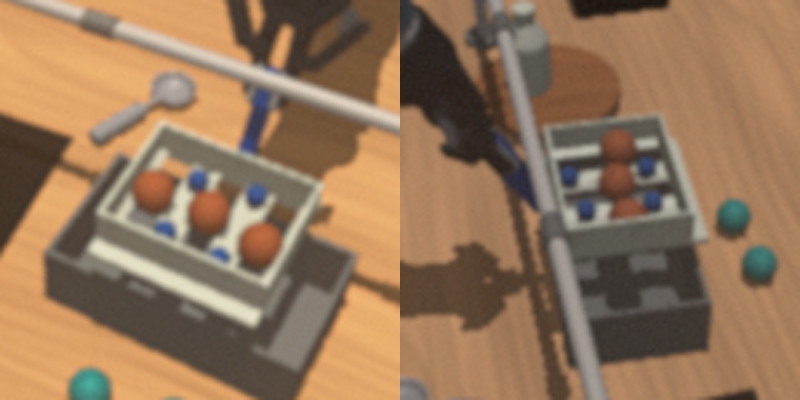

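Sieve is lifted level, clear of the tub. Shake.

```bash
python3 - <<'E'
from rig import *
from h import *
p=np.load("p.npy")
move_linear(p+[0,.024,0],v=.15)
for i in range(4):
    t0=sense()["t"]
    move_linear(p-[0,.024,0],v=.27); 
    if i==0: print("stroke",sense()["t"]-t0, sense()["eef_pos"]-p, sense()["wrist_torque"])
    move_linear(p+[0,.024,0],v=.27)
move_linear(p,v=.15); sleep(.3)
s=sense();print(s["t"],s["finger_gap"],s["force"],s["wrist_torque"],s["eef_pos"])
cv2.imwrite("pics/sh1.png",np.hstack([cv2.resize(read_camera(n)[r:r+130,c:c+130,::-1],(400,400),interpolation=cv2.INTER_CUBIC) for n,r,c in(("scene",140,240),("side",110,170))]))
E
```

```text
stroke 0.3250000000000002 [-2.86165454e-05 -2.54603701e-02  1.29804882e-04] [ 0.04697233  0.91316219 -0.0139736 ]
9.8083 0.1484173660487523 [ 0.65314638 -0.64638594 -2.42597982] [0.05268227 0.96756634 0.03197143] [0.48866465 0.14448828 0.16393237]
```

View pics/sh1.png

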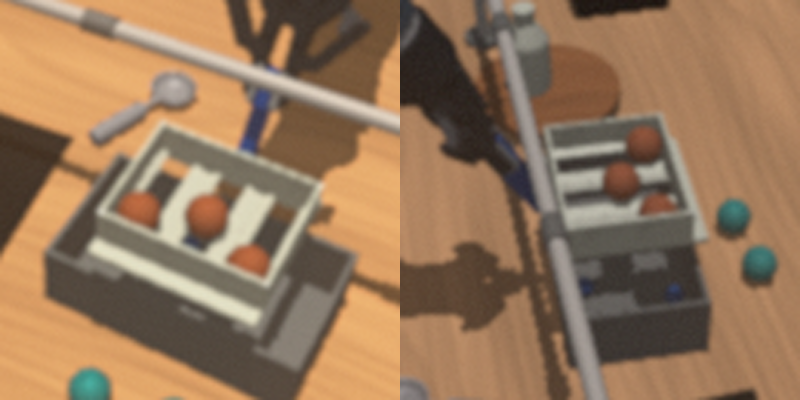

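Both lands look empty, and marbles are visible in the tub. Confirm with the wrist camera for hidden corners.

```bash
python3 - <<'E'
from rig import *
from h import *
w=read_camera("wrist")[:,:,::-1]; cv2.imwrite("pics/w2.png",w)
for n in("scene","side"):
    im=np.ascontiguousarray(read_camera(n)[:,:,::-1]); cv2.imwrite(f"pics/{n}2.png",im); print(n,[(int(a),c) for a,c,m in blobs(im,"blue",2)])
E
```

```text
scene [(7, (np.float64(324.4), np.float64(172.3))), (5, (np.float64(320.4), np.float64(186.2)))]
side []
```

View pics/w2.png

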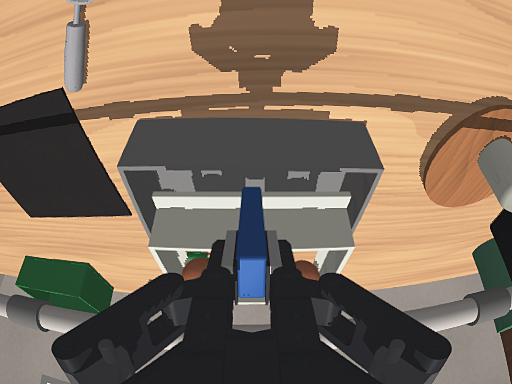

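The wrist view is blocked by the gripper, so it says little about the inside of the sieve. A couple of extra strokes for safety, then move over the mat and count the marbles in the tub before setting down.

```bash
python3 - <<'E'
from rig import *
from h import *
p=np.load("p.npy")
for i in range(2):
    move_linear(p-[0,.024,0],v=.27); move_linear(p+[0,.024,0],v=.27)
move_linear(p,v=.15); sleep(.3)
off=p-(tcp((.59,.140,.104),-2.1))   # nominal check
T=tcp((.575,-.150,.104),0); print(off,sense()["t"])
T[2]=p[2]
move_linear(T,tool(0),v=.13); T[2]-=.06; move_linear(T,v=.1); sleep(.2)
s=sense();print(s["t"],s["finger_gap"],s["force"],s["wrist_torque"],s["eef_pos"],T)
cv2.imwrite("pics/mat1.png",np.hstack([cv2.resize(read_camera(n)[r:r+150,c:c+150,::-1],(400,400),interpolation=cv2.INTER_CUBIC) for n,r,c in(("scene",135,220),("side",150,180))]))
np.save("T.npy",T)
for n in("scene","side"): cv2.imwrite(f"pics/{n}3.png",read_camera(n)[:,:,::-1])
E
```

```text
[7.45800131e-05 5.72350415e-04 3.77972572e-04] 11.8917
15.2583 0.149734334338345 [ 0.72160253  0.48615343 -2.85760508] [-0.01841115  0.94904025 -0.03739802] [ 0.47381548 -0.15020637  0.10460215] [ 0.4735     -0.15        0.10392397]
```

View pics/mat1.png

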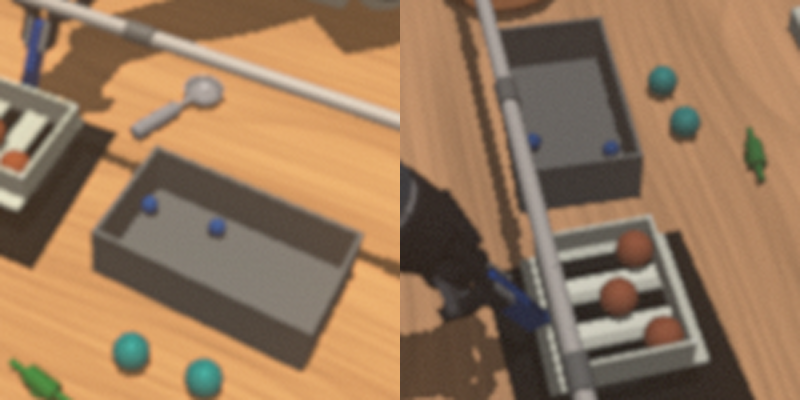

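```bash
python3 - <<'E'
from h import *
import pickle
C=pickle.load(open("C.pkl","rb"))
for n,u in(("scene",(275.9,211.1)),("scene",(301.4,220.1)),("side",(229.9,203.3)),("side",(258.8,205.1))): print(n,onplane(C[n],u,.015).round(3))
K,R,t=cal(C["side"])
for P in [(.60,.03,.07),(.60,.025,.07),(.54,.025,.07)]: # -y rim; lowest visible floor point
    o=-R.T@t; d=np.array(P)-o; print((o+d*(.015-o[2])/d[2]).round(3))
K,R,t=cal(C["scene"]); o=-R.T@t
for P in [(.658,.06,.07),(.658,.14,.07),(.658,.2,.07)]: d=np.array(P)-o; print("sc",(o+d*(.015-o[2])/d[2]).round(3))
E
```

```text
scene [0.554 0.036 0.015]
scene [0.551 0.116 0.015]
side [0.548 0.114 0.015]
side [0.635 0.086 0.015]
[0.612 0.079 0.015]
[0.612 0.073 0.015]
[0.548 0.073 0.015]
sc [0.621 0.043 0.015]
sc [0.621 0.128 0.015]
sc [0.621 0.192 0.015]
```

I can locate three distinct marbles in the tub. The fourth may be in its corner (x>0.62, y<0.075) that neither camera sees. Checking for blue in the sieve region with loose thresholds before setting down.

```bash
python3 - <<'E'
from h import *
o=[]
for n,(r0,r1,c0,c1) in {"scene":(150,235,165,255),"side":(220,310,215,300)}.items():
    im=cv2.imread(f"pics/{n}3.png").astype(int); d=(im[:,:,0]-im[:,:,2]>14).astype(np.uint8); 
    k,l,s,c=cv2.connectedComponentsWithStats(d[r0:r1,c0:c1]); print(n,[(int(s[i,4]),(c[i]+[c0,r0]).round(1).tolist()) for i in range(1,k) if s[i,4]>1])
    o.append(cv2.resize(im[r0:r1,c0:c1].astype(np.uint8),(400,400),interpolation=cv2.INTER_CUBIC))
cv2.imwrite("pics/sv.png",np.hstack(o))
E
```

```text
scene [(49, [231.7, 156.8])]
side [(155, [225.5, 264.3])]
```

View pics/sv.png

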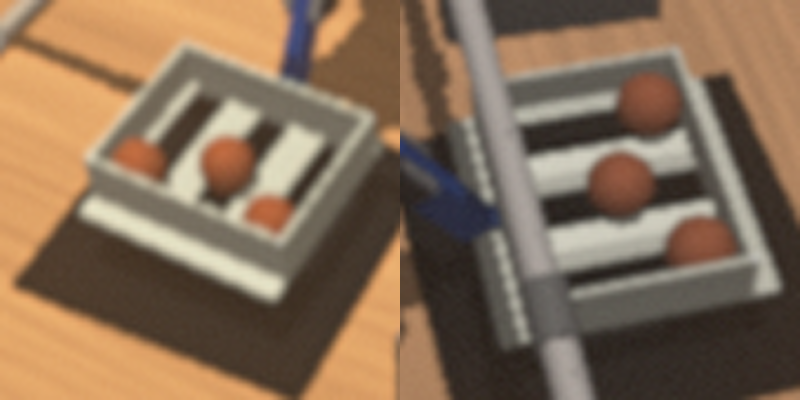

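No blue in the sieve other than its handle. It hangs within the mat outline. Lowering with force watch.

```bash
python3 - <<'E'
from rig import *
from h import *
T=np.load("T.npy"); f0=np.mean([sense()["force"][2] for _ in range(5)])
T[2]-=.036; move_linear(T,v=.06); sleep(.2)
for i in range(9):
    s=sense(); print(round(T[2],4),round(s["force"][2]-f0,2),s["wrist_torque"].round(2))
    if s["force"][2]-f0>1.8: break
    T[2]-=.001; move_linear(T,v=.02); sleep(.1)
open_jaws(); sleep(.2)
a=Ro.from_quat(tool(0)).apply([0,0,1]); p=sense()["eef_pos"]
move_linear(p-.14*a,v=.15)
s=sense();print(s["t"],s["eef_pos"],s["force"],s["finger_gap"])
goto([.40,-.03,.36],tool(0))
goto([.56,-.03,.36],[.7071068,.7071068,0,0]); sleep(.2)
c=calibration("wrist");w=np.ascontiguousarray(read_camera("wrist")[:,:,::-1])
cv2.imwrite("pics/fin.png",w)
import pickle; pickle.dump(c,open("cw.pkl","wb"))
for col in("blue","terra"):
    for A,u,m in blobs(w,col,30): print(col,A,np.round(u,1),onplane(c,u,.015,True).round(3))
print(sense()["t"])
E
```

```text
0.0679 -0.94 [-0.01  0.99 -0.05]
0.0669 -0.8 [-0.02  0.97  0.04]
0.0659 -0.0 [-0.04  0.97  0.01]
0.0649 -0.19 [0.03 0.92 0.02]
0.0639 7.25 [0.24 0.71 0.06]
19.7917 [ 0.40341114 -0.14983651  0.18457567] [-0.1687171   0.32517934  0.63097305] 1.0027839872326156
blue 105 [243.8  51.7] [0.549 0.114 0.015]
blue 102 [296.9  72. ] [0.635 0.082 0.015]
blue 105 [247.4  99. ] [0.555 0.036 0.015]
blue 103 [293.3 102. ] [0.629 0.032 0.015]
blue 176 [215.4 208.6] [ 0.497 -0.155  0.015]
blue 186 [188.5 221.8] [ 0.446 -0.182  0.015]
terra 321 [281.3 181.1] [ 0.613 -0.103  0.015]
terra 325 [263.3 208.5] [ 0.583 -0.155  0.015]
terra 297 [279.4 234.4] [ 0.613 -0.207  0.015]
22.4583
```

View pics/fin.png

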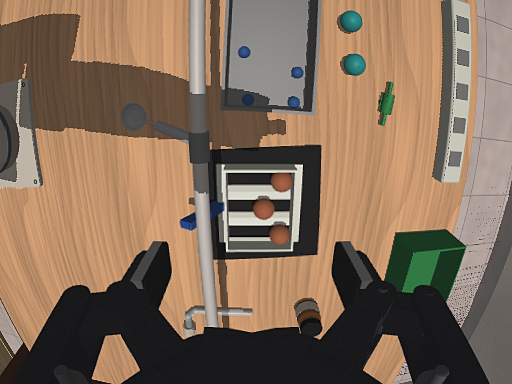

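All four marbles are in the tub and the three balls are in the sieve on the mat. Checking the near-side flange margin numerically.

```bash
python3 - <<'E'
from h import *
import pickle
c=pickle.load(open("cw.pkl","rb")); w=cv2.imread("pics/fin.png")
for r in (170,185,230,245):
    g=w[r].max(1); print(r,g[208:236].tolist(), g[288:326:2].tolist())
f=lambda u,v,z:onplane(c,(u,v),z,True)[:2].round(4)
for u,v,z in [(215,152,.004),(321,146,.004),(318,254,.004),(216,259,.004),(222,170,.009),(222,250,.009),(303,165,.044),(299,250,.044)]: print((u,v),f(u,v,z))
E
```

```text
170 [42, 35, 36, 38, 36, 20, 18, 29, 76, 109, 103, 102, 92, 145, 232, 209, 191, 191, 189, 189, 190, 190, 191, 191, 191, 191, 192, 192] [188, 187, 185, 183, 179, 217, 219, 194, 33, 36, 36, 38, 37, 38, 37, 33, 56, 209, 191]
185 [86, 27, 35, 36, 37, 37, 17, 16, 52, 104, 104, 100, 91, 147, 229, 218, 223, 201, 91, 107, 161, 157, 157, 160, 167, 166, 167, 166] [151, 137, 82, 184, 218, 215, 225, 53, 36, 38, 37, 38, 38, 37, 37, 32, 143, 204, 189]
230 [159, 146, 127, 58, 32, 35, 36, 37, 22, 15, 18, 114, 105, 101, 96, 108, 225, 215, 212, 139, 75, 53, 32, 37, 36, 35, 36, 36] [90, 79, 226, 208, 209, 219, 28, 37, 37, 36, 37, 37, 37, 37, 35, 50, 198, 215, 206]
245 [172, 160, 146, 123, 69, 30, 37, 39, 25, 23, 23, 23, 25, 22, 23, 19, 7, 66, 236, 229, 67, 87, 90, 89, 90, 89, 89, 89] [89, 100, 213, 23, 36, 36, 37, 37, 37, 36, 37, 38, 36, 36, 30, 178, 216, 204, 195]
(215, 152) [ 0.4987 -0.0545]
(321, 146) [ 0.6819 -0.0429]
(318, 254) [ 0.6942 -0.259 ]
(216, 259) [ 0.4914 -0.2688]
(222, 170) [ 0.5105 -0.0853]
(222, 250) [ 0.5048 -0.2445]
(303, 165) [ 0.6441 -0.067 ]
(299, 250) [ 0.6471 -0.2243]
```

```bash
python3 - <<'E'
from rig import *
hand_in(); print(sense()["t"])
E
```

```text
the job is handed in; nothing more can be done
the job is handed in; nothing more can be done
```

I gripped the sieve by its slanted handle, lifted it about 34 mm clear of the tub and shook it side to side over the tub. I then set it down on the black mat, let go, backed the arm away and handed the job in at about 22.5 s.

- **Marbles and balls:** The last wrist picture shows all four blue marbles on the tub floor and the three terracotta balls in the sieve.
- **Sieve on the mat:** It stands inside the mat outline, and contact registered at the expected height when it was set down. The y margins are about 30 mm and the far-side margin is similar.
- **Near (robot) side:** The pipe hid the mat's near edge in that picture. The margin there comes from the earlier scene and side views, which gave edge positions up to about 20 mm apart. It is at least roughly 15 mm.
- **Other things on the board:** They looked undisturbed in the pictures; I did not measure them again.
- **Checks that fell short:** After the first shaking, the wrist camera's view into the sieve was blocked by the gripper. Over the mat, the scene and side views showed only three marbles in the tub and no blue in the sieve except its handle. I set it down on that basis, and the final wrist view then showed the fourth in the tub corner neither camera could see.

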